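# Idle the shaker and lift out the tube rack

### The job

Bring the shaker's speed lever back to idle, which is straight upright, and let go of it; then take the tube rack on the shaker's tray by its handle and lift it straight up until it is about 10 cm clear of the tray. Keep it level, and finish while still holding it there, still and level above the tray, so that the tubes can be inspected. Leave the lever at idle and everything else where it stands.

Things in the scene. Friction and masses are not known exactly. Their poses are not given: they have to be found in the camera images.
- shaker: White bench shaker fixed to the bench, 210 (x) by 320 (y) mm. Origin at the centre of its footprint on the bench; own z up, own x from its front (robot side) to its back, own y to its left. Right half (-y): aluminium tray, outside 186 x 146 mm, with a 12.5 mm rim above a rubber floor. Left half (+y): grey control deck, top 70 mm above the bench, carrying the speed lever.
- tray_floor (a point): Centre of the tray's rubber floor, 75 mm above the bench; axes as the shaker's.
- speed_lever (a joint): Angle (rad) of the speed lever. It hinges about the shaker's own y axis and stays where it is left (about 1 N at the knob moves it). 0.5 is idle: straight upright. 0 leans 0.5 rad towards the shaker's front (-x), 1.45 leans 0.95 rad towards its back (+x, faster). It starts leaning to the back.
- lever_pivot (a point): Point on the lever's hinge axis, midway between the two black cheeks (each up to 20 mm above this point, white mark at the top showing upright); 82 mm above the bench. Axes as the shaker's.
- lever_tip (a point): Centre of the lever's black ball knob, 28 mm across, 85 mm from lever_pivot along a 10 mm steel rod. The ball turns freely on the rod's end about the same axis as the hinge. Can be pinched from above along the shaker's y or pushed.
- rack: White tube rack standing loose in the tray, 130 (own x) x 66 (own y) mm, with six orange-capped tubes fixed in it (cap tops 74 mm above its underside) and an arched handle bar lengthwise over the middle. Origin at the centre of its underside, z up. About 0.2 to 0.45 kg, slightly unevenly loaded.
- rack_grip (a point): Centre of the rack's handle bar: bar 130 mm along own x, 14 mm thick along own y, 18 mm high; this point is 110 mm above the rack's underside. Axes as the rack's. Free space of 27 mm between the bar's underside and the tube caps.
- cap: Bystander, leave alone: orange screw cap lying flat on the shaker's control deck: disc 34 across, 13 high (sizes in mm). Origin at the centre of its underside.
- well_plate: Bystander, leave alone: pale clear multi-well plate 85 x 127 x 13 on the bench behind the shaker (sizes in mm). Origin at the centre of its underside.
- bench_rack: Bystander, leave alone: plain white tube rack without handle, 160 x 70 x 55, tubes with grey caps to 110 high, on the bench to the right of the shaker (sizes in mm). Origin at the centre of its underside.
- bottle: Bystander, leave alone: amber glass bottle 60 across, 130 high, behind the shaker (sizes in mm). Origin at the centre of its underside.
- tip_box: Bystander, leave alone: grey box 100 x 130 x 54 with a yellow plate and an upright clear lid at its back (top at about 122), on the bench to the left of the shaker (sizes in mm). Origin at the centre of its underside.
- big_tube: Bystander, leave alone: standing tube 34 across the orange cap, 111 high, on the bench on the robot's side of the shaker (sizes in mm). Origin at the centre of its underside.
Not all that is in view belongs to the job. What is shaped like the rack but purple, red or turquoise is not meant.

How it is judged:
By the outcome, as a careful person would: the job done as asked, in the order asked, and still so for the second after the job is handed in, while the arm keeps its last pose, push and grip.
It also fails if it takes over 43 s, if anything falls off the work surface, if the arm or the gripper's body presses on something with over 40 N, if the wrist force passes 120 N, or if a joint passes its speed limit or range.

### The arm

A 6-joint arm with a two-finger parallel gripper is mounted at the origin on the work surface. World frame = base frame: x ahead of the robot, y to its left, z up, the work surface at z = 0. Lengths are in m, angles in rad, forces in N, time in s.
With the tool pointing down it reaches from about 0.25 to 0.775 m from the base axis. Payload 4 kg.
Tool frame: the origin (TCP) lies at the very end of the fingers, on their centre line; the grasp point (between the pads) lies 19 mm behind it; z points along the fingers, x is the direction in which the jaws open and shut, and the axes are right-handed (so a half turn about z gives the same grasp; the last joint's range is limited). The gripper opens to 94 mm and grips with 3 to 60 N. Pads are 16 mm wide; open, the fingers measure 119 mm over their backs; the gripper's body (75 mm by 177 mm) begins 78 mm behind the grasp point.
Start: joints at [1.223, 0.087, 1.371, -0, 1.684, -0.103], TCP at [0.133, 0.534, 0.206] pointing down, gripper open.
Joint ranges: [-3.1, 3.1], [-0.76, 2.03], [0.27, 2.55], [-1.08, 4.22], [0.17, 2.65], [-2.57, 2.57]. Speed limits (rad/s): [2.79, 2.79, 3.14, 3.14, 3.14, 3.14].

### API

Orientations are given as [roll, pitch, yaw] about the fixed x, y, z axes, in that order (R = Rz(yaw) Ry(pitch) Rx(roll)).
In Python, from bench import robot, cams, ticket gives the robot as it stands.
- The arm moves only by the tool jog_arm, never from a script. Its argument "series" is a list of rows, each an object of numbers: "x", "y", "z": the shift along the tool's x, y, z in m; "rx", "ry", "rz": the turn, a rotation vector about the tool's x, y, z in degrees. A call has 1 to 12 rows; each row shifts and turns the pose as measured when the row begins, along the tool's axes as they then stand; what a row does not reach is not made up. A row lasts 1/12 s, in which the tool goes at most 41.7 mm and 7.16 degrees, less where a joint would pass 70% of its speed; a pose out of reach is approached as far as the arm can. A call with a gripper value outside its range is refused whole. "claw" is the opening, from 0 (shut) to 1 (fully open), set as the call begins (left out, the last holds). The fingers move at their own pace and stop on an object; the grip force is fixed at half the most. Time passes only in rows, so rows that do not move let the fingers close. It gives the time, the measured TCP pose, the force and the opening at its end, in the units of the state.
- robot.get_obs(): the state, without advancing time (a new reading comes with each control period).
- cams.snapshot(name): name is "side" or "top"; returns a dict with "img" (480x640x3 uint8, red, green, blue), "mtx" (3x3 intrinsics, pixels), "origin" and "attitude" of the camera in the world. Camera axes: x right, y down, z forward; pixel columns grow to the right and rows downward; lengths in m; the calibration is good to about 2 mm. A picture is of the moment at which its call begins. There is no depth.
- ticket.close_job(): hands the job in, once; it reports no verdict.
Trained networks look in a picture, given as the dict that the camera call returned (one of the last four; its "shot" number tells which), for a name from the list of things; names that differ only in an ending like _2 or _b are one class to them, and where a whole thing is asked for, a point or a joint stands for the part that bears it (a point fixed in the world has none). Each returns a list of dicts, best first, with "p" (0 to 1); they miss things now and then, are a little off and sometimes report something else, mostly with a low value. They report only what shows in the picture. A call takes as long as a camera call. They do not tell look-alikes from the thing itself.
- cams.look_for(thing, picture): "bbox" ([left, top, width, height] in pixels, round what is visible of it).
The state is a dict: "time": time; "joint_positions": joint angles; "qvel": joint speeds; "joint_torque": joint torques, N m; "tool_pos": TCP position; "ee_rot": TCP orientation; "wrist_force": force on the tool from outside, world axes, zero at the start; "wrist_torque": the same for the moment, N m; "width": finger opening in m.
Only numpy, scipy, OpenCV 4.12 (cv2) and the standard library are available. Lean on these libraries where they do the work, as an engineer would, in place of code of your own. Each camera call takes 0.05 s, during which the arm holds its last target.

## Working session

There is one attempt and no reset: what is moved stays moved. The work goes in short steps, Python scripts to look and compute and a tool call to move; the robot and the scene stay as the last step left them, time stands still between calls to the robot, and variables do not carry over. Pictures are saved under pics/ and viewed, and the job is handed in when it is done.

Besides the shell and the picture viewer there is one more tool, called after "Emit:" in YAML: its name, and indented under it one key for each argument. jog_arm: Moves the arm, as the interface text tells. Its arguments: {"type":"object","properties":{"series":{"type":"array","items":{"type":"object","properties":{"x":{"type":"number"},"y":{"type":"number"},"z":{"type":"number"},"rx":{"type":"number"},"ry":{"type":"number"},"rz":{"type":"number"}}}},"claw":{"type":"number"}},"required":["series"]}

```bash
mkdir -p pics; ls
cat > h.py <<'E'
import numpy as np, cv2, pickle
from bench import robot, cams, ticket
def snap(n,f):
    s=cams.snapshot(n); cv2.imwrite('pics/'+f,s['img'][:,:,::-1]); pickle.dump({k:s[k] for k in s},open(f'pics/{n}.pkl','wb')); return s
E
python3 - <<'E'
from h import *
for n in('side','top'):
    s=snap(n,n+'0.png'); print(n,s['mtx'],s['origin'],s['attitude'])
    for t in ['shaker','rack','rack_grip','speed_lever','lever_tip','lever_pivot','cap','big_tube']:
        try: print(t,[(np.round(d['bbox']).tolist(),round(d['p'],2)) for d in cams.look_for(t,s)[:4]])
        except Exception as e: print(t,e)
print(robot.get_obs())
E
```

```text
pics
side [[519.40617138   0.         320.26378328]
 [  0.         519.40617138 245.46582908]
 [  0.           0.           1.        ]] [0.41397555 0.77858164 0.75271785] [-2.22515863  0.02219642 -2.95294723]
shaker [([227.0, 237.0, 166.0, 162.0], 0.95), ([227.0, 260.0, 55.0, 43.0], 0.55)]
rack [([412.0, 221.0, 61.0, 86.0], 0.95), ([371.0, 149.0, 37.0, 67.0], 0.93), ([409.0, 303.0, 74.0, 110.0], 0.69), ([258.0, 176.0, 44.0, 73.0], 0.67)]
rack_grip [([255.0, 176.0, 47.0, 73.0], 0.96), ([289.0, 218.0, 75.0, 70.0], 0.87), ([375.0, 154.0, 30.0, 66.0], 0.82), ([408.0, 305.0, 81.0, 106.0], 0.66)]
speed_lever [([268.0, 289.0, 46.0, 43.0], 0.79)]
lever_tip [([287.0, 219.0, 77.0, 72.0], 0.68), ([266.0, 292.0, 50.0, 39.0], 0.67)]
lever_pivot [([224.0, 247.0, 166.0, 152.0], 0.77)]
cap [([334.0, 313.0, 21.0, 19.0], 0.57)]
big_tube [([361.0, 314.0, 22.0, 51.0], 0.73)]
top [[571.36312171   0.         318.85073117]
 [  0.         571.36312171 233.73032014]
 [  0.           0.           1.        ]] [ 0.4044781  -0.00788617  1.49782684] [-3.02527526e+00  3.56943911e-04 -1.57662639e+00]
shaker [([30
[... 616 characters left out ...]
.0, 272.0, 18.0, 14.0], 0.6)]
{'time': 0.9, 'joint_positions': array([ 1.22289447e+00,  8.72145754e-02,  1.37067742e+00,  1.50450404e-05,
        1.68357532e+00, -1.03116846e-01]), 'qvel': array([ 0.00021428,  0.00088707, -0.00076892, -0.00029479,  0.00089812,
       -0.00166326]), 'joint_torque': array([ 1.78425494e-04, -3.40032542e+01, -3.02597952e+01,  7.16690719e-02,
        2.36906460e-02,  1.61089531e-06]), 'tool_pos': array([0.13331238, 0.53363729, 0.20550937]), 'ee_rot': array([-3.14159069e+00, -1.26211984e-04,  1.32601301e+00]), 'wrist_force': array([ 0.44080894, -0.69709479, -0.36272553]), 'wrist_torque': array([-0.0089188 ,  0.04289281,  0.02595598]), 'width': 0.09368348724840457}
```

View pics/side0.png

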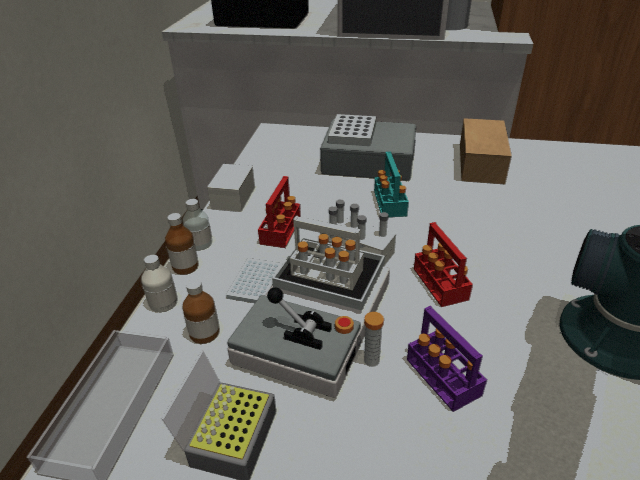

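View pics/top0.png

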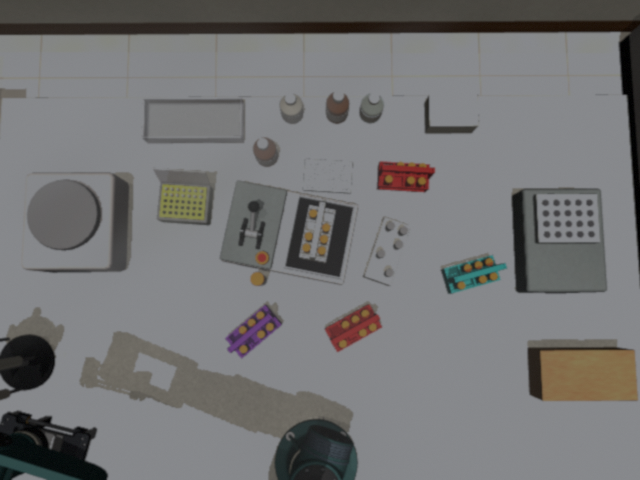

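Run:
```python
import cv2
a=cv2.imread('pics/top0.png')[165:300,205:375]; cv2.imwrite('pics/topc.png',cv2.resize(a,None,fx=4.4,fy=4.4,interpolation=cv2.INTER_CUBIC))
a=cv2.imread('pics/side0.png')[205:405,215:405]; cv2.imwrite('pics/sidec.png',cv2.resize(a,None,fx=3,fy=3,interpolation=cv2.INTER_CUBIC))
```

```text
(no output)
```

View pics/topc.png

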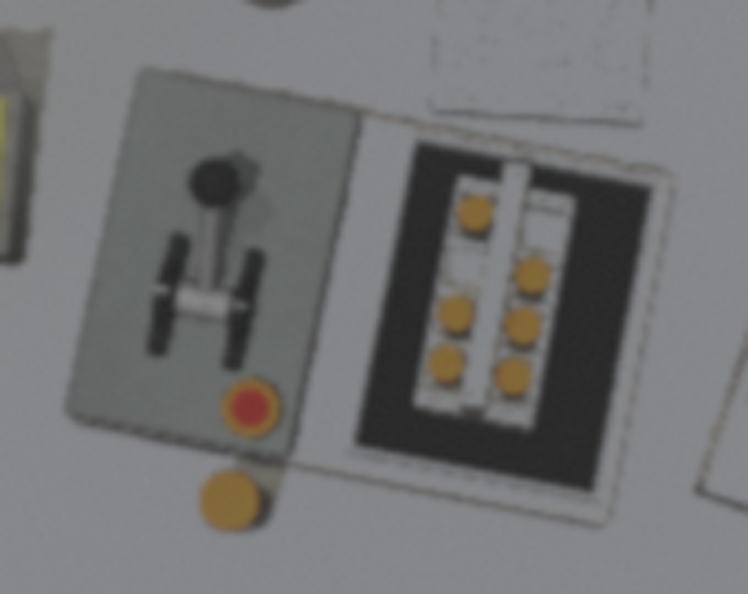

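View pics/sidec.png

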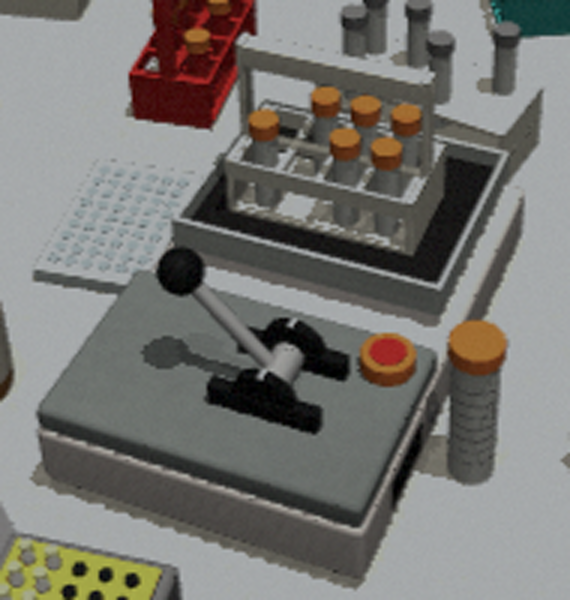

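```bash
cat >> h.py <<'E'
from scipy.spatial.transform import Rotation as Ro
from scipy.optimize import least_squares
C={n:pickle.load(open(f'pics/{n}.pkl','rb')) for n in('side','top')} if __import__('os').path.exists('pics/top.pkl') else {}
def Rc(n): return Ro.from_euler('xyz',C[n]['attitude']).as_matrix()
def proj(n,P): 
    c=(np.atleast_2d(P)-C[n]['origin'])@Rc(n); c=c@C[n]['mtx'].T; return c[:,:2]/c[:,2:]
def tri(a,b):
    f=lambda P:np.r_[proj('top',P)[0]-a,proj('side',P)[0]-b]
    r=least_squares(f,[.4,.1,.1]); return r.x,np.abs(r.fun).max()
def onz(n,uv,z):
    d=Rc(n)@np.linalg.inv(C[n]['mtx'])@[*uv,1]; o=np.array(C[n]['origin']); return o+d*(z-o[2])/d[2]
tc=lambda x,y:(205+x/4.4-.4,165+y/4.4-.4)
sc=lambda x,y:(215+x/3-.3,205+y/3-.3)
E
python3 - <<'E'
from h import *
print(proj('top',[0,0,0]),proj('side',[0,0,0]))
print('knob',tri(tc(215,182),sc(181,271)))
print('piv',tri(tc(202,301),sc(287,357)), onz('top',tc(202,301),.082),onz('side',sc(287,357),.082))
# deck/shaker corners (top): deck z .070
for c in [(140,68),(362,112),(68,420),(290,462)]: print('deck',onz('top',tc(*c),.07))
for c in [(673,170),(607,525)]: print('tray rim',onz('top',tc(*c),.0875))
for c in [(515,163),(474,412)]: print('bar',onz('top',tc(*c),.075+.119), )
for c in [(252,44),(430,80)]: print('bar side',onz('side',sc(*c),.075+.119))
E
```

```text
[[316.87054494 462.00203314]] [[617.17113091 333.68474236]]
knob (array([0.62887798, 0.14811976, 0.14100389]), np.float64(0.9367372200598822))
piv (array([0.56678587, 0.16020977, 0.09374562]), np.float64(1.8220683186851545)) [0.57272353 0.16217511 0.082     ] [0.5671783  0.14921331 0.082     ]
deck [0.71002388 0.20055755 0.07      ]
deck [0.68342172 0.0721815  0.07      ]
deck [0.50643639 0.23928726 0.07      ]
deck [0.48182034 0.11291941 0.07      ]
tray rim [ 0.64547248 -0.10557533  0.0875    ]
tray rim [ 0.44463218 -0.06592602  0.0875    ]
bar [ 0.63149042 -0.01520762  0.194     ]
bar [0.50050936 0.00693247 0.194     ]
bar side [ 0.61837788 -0.00799063  0.194     ]
bar side [0.50252281 0.01274274 0.194     ]
```

```bash
cat >> h.py <<'E'
def box(c,yaw,sx,sy,z0,z1):
    R=Ro.from_euler('z',yaw).as_matrix()[:2,:2]
    return np.array([[*(np.array(c[:2])+R@[a*sx/2,b*sy/2]),z] for z in(z0,z1) for a,b in((-1,-1),(1,-1),(1,1),(-1,1))])
def over(n,img,boxes,pts,roi,k,f):
    x,y,w,h=roi; im=cv2.resize(img[y:y+h,x:x+w],None,fx=k,fy=k,interpolation=cv2.INTER_CUBIC)
    t=lambda p:tuple(int(round(v)) for v in (p-[x,y]+.5)*k)
    for b in boxes:
        q=proj(n,b)
        for i in range(4):
            for a,c in((i,(i+1)%4),(i+4,(i+1)%4+4),(i,i+4)): cv2.line(im,t(q[a]),t(q[c]),(0,255,0),1)
    for p in pts: cv2.circle(im,t(proj(n,p)[0]),3,(255,0,255),-1)
    cv2.imwrite('pics/'+f,im)
E
python3 - <<'E'
from h import *
sy=-.195; piv=np.array([.569,.160,.082]);kn=np.array([.629,.148,.141])
bs=[box((.566,-.004),-.175,.130,.014,.176,.194),box((.566,-.004),-.175,.130,.066,.075,.09)]
# shaker centre from corners
R=Ro.from_euler('z',sy).as_matrix()[:2,:2]
c=np.array([.577,.066]);bs.append(box(c,sy,.21,.32,0,.07)); print(R.T@(piv[:2]-c),R.T@(np.array([.566,-.004])-c))
for n,roi,k,i in(('top',(205,165,170,135),4.4,'top0'),('side',(215,205,190,200),3,'side0')):
    over(n,cv2.imread(f'pics/{i}.png'),bs,[piv,kn],roi,k,f'ov_{n}.png')
E
```

```text
[-0.02606244  0.09066835] [ 0.00277213 -0.07080477]
```

View pics/ov_top.png

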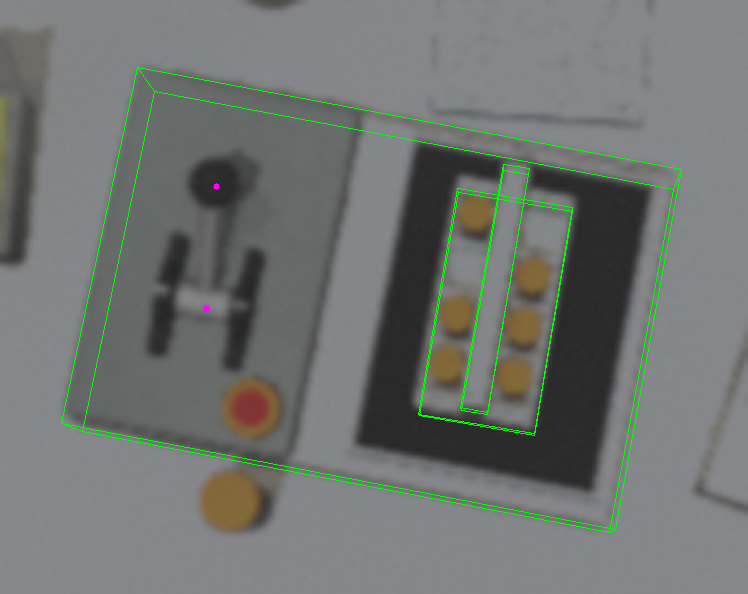

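View pics/ov_side.png

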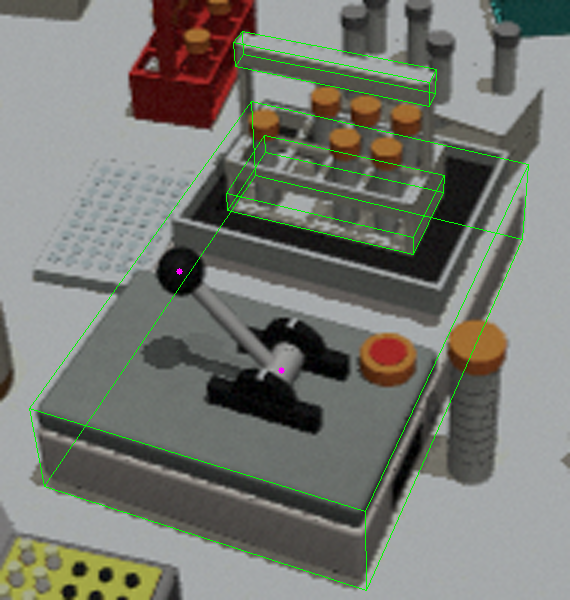

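Emit:
jog_arm:
  series:
    - {"x":-0.016,"y":0.036}
    - {"x":-0.016,"y":0.036}
    - {"x":-0.016,"y":0.036}
    - {"x":-0.016,"y":0.036}
    - {"x":-0.016,"y":0.036}
    - {"x":-0.016,"y":0.036}
    - {"x":-0.016,"y":0.036}
    - {"x":-0.016,"y":0.036}
    - {"x":-0.016,"y":0.036}
    - {"x":-0.016,"y":0.036}
  claw: 0.75

```text
invalid input
```

Run:
```python
from h import *
T={'k':tc(215,182),'p':tc(202,301)};S={'k':sc(181,271),'p':sc(287,360)}
yaw=-.195
def f(v):
    x,y,l=v[:3];p=np.array([x,y,.082]);k=p+.085*np.array([np.sin(l)*np.cos(yaw),np.sin(l)*np.sin(yaw),np.cos(l)])
    r=[]
    for n,D,b in(('top',T,v[3:5]),('side',S,v[5:7])):
        r+=[proj(n,k)[0]+b-D['k'],proj(n,p)[0]+b-D['p']]
    return np.r_[np.concatenate(r),v[3:]/1.0]
r=least_squares(f,[.57,.16,.8,0,0,0,0]);x,y,l=r.x[:3]
print(np.round(r.x,3),np.round(r.fun,2)); print('knob',x+.085*np.sin(l)*np.cos(yaw),y+.085*np.sin(l)*np.sin(yaw),.082+.085*np.cos(l))
print(robot.get_obs()['time'],robot.get_obs()['tool_pos'])
```

```text
[ 0.568  0.158  0.853 -1.091 -0.859  0.71  -0.814] [ 0.4  -0.33  0.69  1.19 -0.24 -0.8  -0.47  1.61 -1.09 -0.86  0.71 -0.81]
knob 0.630376268075947 0.14527173829656154 0.1378902985728989
0.9 [0.13331238 0.53363729 0.20550937]
```

Emit:
jog_arm:
  series:
    - {"x":-0.016,"y":0.036,"z":0,"rx":0,"ry":0,"rz":0}

```text
time: 0.98
tool_pos: [0.1607, 0.5118, 0.2051]
ee_rot: [-3.138, -0.001, 1.333]
wrist_force: [0.8, 0.2, -0.2]
width: 0.0936
```

Emit:
jog_arm:
  series:
    - {"x":-0.016,"y":0.036,"z":0,"rx":0,"ry":0,"rz":-0.3}
    - {"x":-0.016,"y":0.036,"z":0,"rx":0,"ry":0,"rz":-0.3}
    - {"x":-0.016,"y":0.036,"z":0,"rx":0,"ry":0,"rz":-0.3}
    - {"x":-0.016,"y":0.036,"z":0,"rx":0,"ry":0,"rz":-0.3}
    - {"x":-0.016,"y":0.036,"z":0,"rx":0,"ry":0,"rz":-0.3}
    - {"x":-0.016,"y":0.036,"z":0,"rx":0,"ry":0,"rz":-0.3}
    - {"x":-0.016,"y":0.036,"z":0,"rx":0,"ry":0,"rz":-0.3}
    - {"x":-0.016,"y":0.036,"z":0,"rx":0,"ry":0,"rz":-0.3}
    - {"x":-0.016,"y":0.036,"z":0,"rx":0,"ry":0,"rz":-0.3}
    - {"x":-0.016,"y":0.036,"z":0,"rx":0,"ry":0,"rz":-0.3}
  claw: 0.75

```text
time: 1.82
tool_pos: [0.4898, 0.2713, 0.2054]
ee_rot: [-3.142, -0.006, 1.399]
wrist_force: [0.1, 0.3, -0.2]
width: 0.0703
```

Emit:
jog_arm:
  series:
    - {"x":-0.02,"y":0.032,"z":0,"rx":0,"ry":0,"rz":0.2}
    - {"x":-0.02,"y":0.032,"z":0,"rx":0,"ry":0,"rz":0.2}
    - {"x":-0.02,"y":0.032,"z":0,"rx":0,"ry":0,"rz":0.2}
    - {"x":-0.02,"y":0.032,"z":0,"rx":0,"ry":0,"rz":0.2}
    - {"x":-0.02,"y":0.03,"z":0,"rx":0,"ry":0,"rz":0.2}
    - {"x":0,"y":0,"z":0,"rx":0,"ry":0,"rz":0}
    - {"x":0,"y":0,"z":0,"rx":0,"ry":0,"rz":0}

```text
time: 2.4
tool_pos: [0.6394, 0.13, 0.2021]
ee_rot: [3.141, -0.005, 1.371]
wrist_force: [0.2, 0.7, 0.7]
width: 0.0703
```

Run:
```python
from h import *
o=robot.get_obs();print(o['time'],o['tool_pos'],o['ee_rot'],o['wrist_force'])
for n,roi,k in(('top',(205,165,170,135),4.4),('side',(215,205,190,200),3)):
    s=snap(n,n+'1.png'); over(n,s['img'][:,:,::-1],[],[o['tool_pos']],roi,k,f'ov1_{n}.png')
```

```text
2.4 [0.6393608  0.13002616 0.20206959] [ 3.14127622 -0.00477334  1.37050497] [0.17601149 0.68003423 0.72108597]
```

View pics/ov1_top.png

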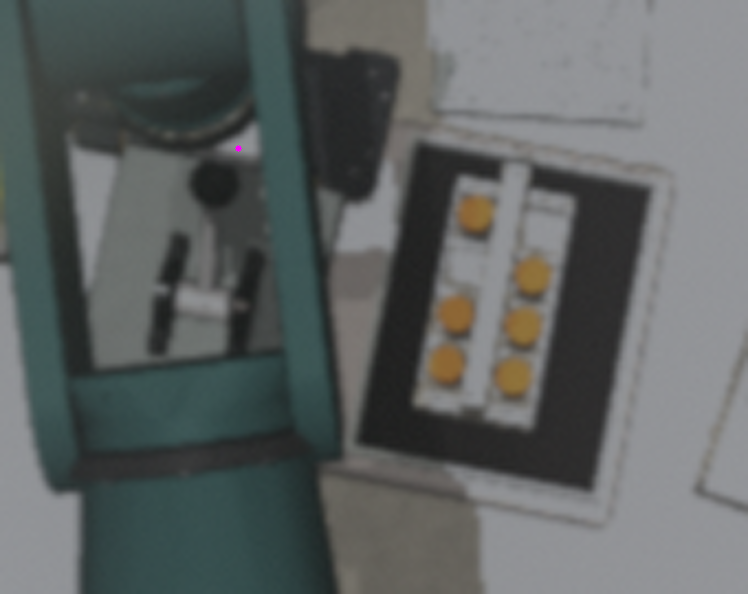

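View pics/ov1_side.png

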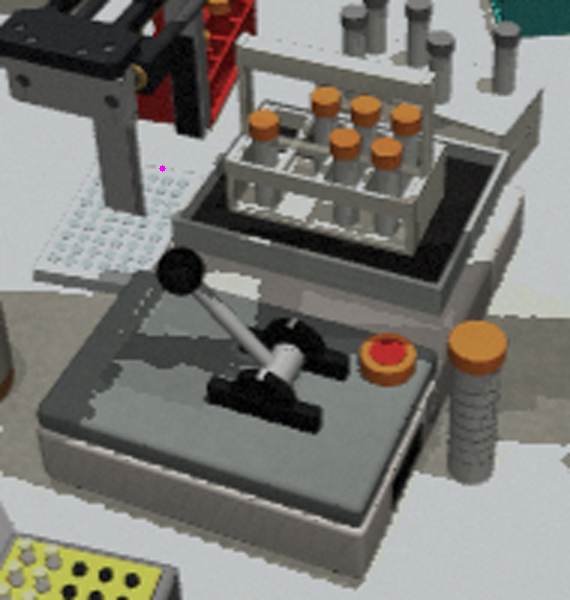

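Emit:
jog_arm:
  series:
    - {"x":0.0145,"y":-0.0135,"z":0,"rx":0,"ry":0,"rz":0}
    - {"x":0,"y":0,"z":0,"rx":0,"ry":0,"rz":0}
    - {"x":0,"y":0,"z":0.026,"rx":0,"ry":0,"rz":0}
    - {"x":0,"y":0,"z":0.026,"rx":0,"ry":0,"rz":0}
    - {"x":0,"y":0,"z":0.02,"rx":0,"ry":0,"rz":0}
    - {"x":0,"y":0,"z":0,"rx":0,"ry":0,"rz":0}
    - {"x":0,"y":0,"z":0,"rx":0,"ry":0,"rz":0}

```text
time: 3.08
tool_pos: [0.624, 0.1574, 0.1342]
ee_rot: [3.133, -0.008, 1.386]
wrist_force: [0.3, -0.6, 1.0]
width: 0.0702
```

Emit:
jog_arm:
  series:
    - {"x":-0.004,"y":0.003,"z":0.005,"rx":0,"ry":0,"rz":0.3}
    - {"x":-0.003,"y":0.003,"z":0.005,"rx":0,"ry":0,"rz":0}
    - {"x":-0.001,"y":0.001,"z":0.002,"rx":0,"ry":0,"rz":0}
    - {"x":0,"y":0,"z":0,"rx":0,"ry":0,"rz":0}

```text
time: 3.42
tool_pos: [0.6312, 0.1491, 0.1265]
ee_rot: [3.126, -0.01, 1.384]
wrist_force: [-0.6, -0.0, -0.3]
width: 0.0703
```

Run:
```python
from h import *
o=robot.get_obs();print(o['time'],o['tool_pos'],o['ee_rot'],o['wrist_force'])
for n,roi,k in(('top',(205,165,170,135),4.4),('side',(245,235,100,110),5)):
    s=snap(n,n+'2.png'); over(n,s['img'][:,:,::-1],[],[o['tool_pos']],roi,k,f'ov2_{n}.png')
```

```text
3.4167 [0.63122296 0.14914033 0.12645312] [ 3.12593537 -0.01002368  1.38363256] [-0.55991209 -0.00615025 -0.3379884 ]
```

View pics/ov2_side.png

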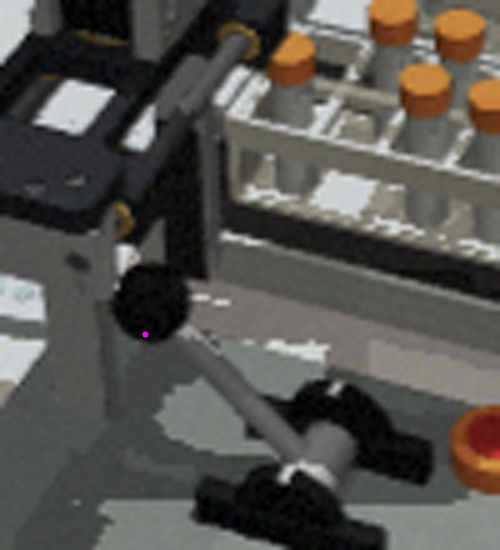

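View pics/ov2_top.png

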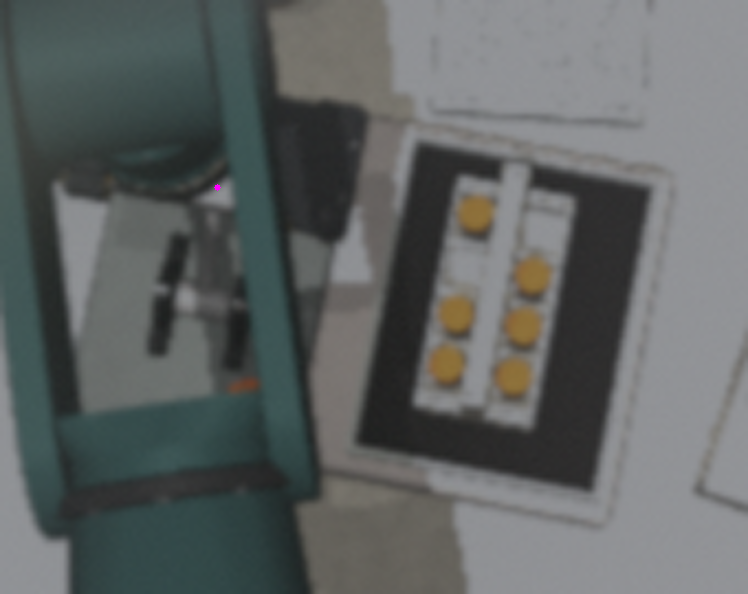

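Emit:
jog_arm:
  series:
    - {"x":-0.002,"y":-0.002,"z":0.004,"rx":0.6,"ry":-0.5,"rz":0.4}
    - {"x":0,"y":0,"z":0.001,"rx":0.2,"ry":0,"rz":0}
    - {"x":0,"y":0,"z":0,"rx":0,"ry":0,"rz":0}

```text
time: 3.77
tool_pos: [0.6296, 0.1474, 0.1228]
ee_rot: [3.139, -0.002, 1.375]
wrist_force: [0.2, 0.1, -0.3]
width: 0.0702
```

Emit:
jog_arm:
  series:
    - {"x":0,"y":0,"z":0,"rx":0,"ry":0,"rz":0}
    - {"x":0,"y":0,"z":0,"rx":0,"ry":0,"rz":0}
    - {"x":0,"y":0,"z":0,"rx":0,"ry":0,"rz":0}
    - {"x":0,"y":0,"z":0,"rx":0,"ry":0,"rz":0}
    - {"x":0,"y":0,"z":0,"rx":0,"ry":0,"rz":0}
    - {"x":0,"y":0,"z":0,"rx":0,"ry":0,"rz":0}
  claw: 0

```text
time: 4.27
tool_pos: [0.6297, 0.1475, 0.1227]
ee_rot: [3.139, -0.002, 1.375]
wrist_force: [0.2, -0.4, -0.4]
width: 0.034
```

Emit:
jog_arm:
  series:
    - {"x":0,"y":0,"z":0,"rx":0,"ry":0,"rz":0}
    - {"x":0,"y":0,"z":0,"rx":0,"ry":0,"rz":0}
    - {"x":0,"y":0,"z":0,"rx":0,"ry":0,"rz":0}
    - {"x":0,"y":0,"z":0,"rx":0,"ry":0,"rz":0}

```text
time: 4.6
tool_pos: [0.6295, 0.1463, 0.1227]
ee_rot: [3.139, 0.0, 1.374]
wrist_force: [-0.1, -0.6, 0.0]
width: 0.0265
```

Run:
```python
from h import *
o=robot.get_obs();print(o['time'],o['tool_pos'],o['width'])
s=snap('side','side3.png'); over('side',s['img'][:,:,::-1],[],[],(245,235,100,110),5,f'ov3_side.png')
```

```text
4.6 [0.62947846 0.14628075 0.12270739] 0.026472218781815
```

View pics/ov3_side.png

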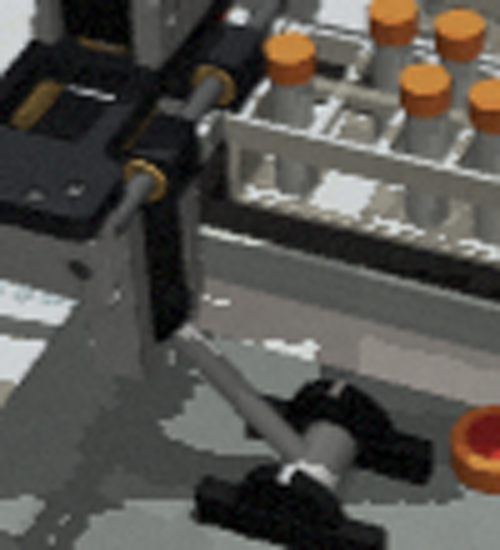

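Emit:
jog_arm:
  series:
    - {"x":0,"y":-0.0062,"z":-0.0058,"rx":0,"ry":0,"rz":0}
    - {"x":0,"y":-0.0067,"z":-0.0051,"rx":0,"ry":0,"rz":0}
    - {"x":0,"y":-0.0073,"z":-0.0045,"rx":0,"ry":0,"rz":0}
    - {"x":0,"y":-0.0076,"z":-0.0037,"rx":0,"ry":0,"rz":0}
    - {"x":0,"y":-0.008,"z":-0.0029,"rx":0,"ry":0,"rz":0}
    - {"x":0,"y":-0.0082,"z":-0.0021,"rx":0,"ry":0,"rz":0}
    - {"x":0,"y":0,"z":0,"rx":0,"ry":0,"rz":0}

```text
time: 5.23
tool_pos: [0.5797, 0.1564, 0.1462]
ee_rot: [-3.139, 0.001, 1.375]
wrist_force: [-0.1, -0.8, -1.2]
width: 0.0268
```

Emit:
jog_arm:
  series:
    - {"x":0,"y":-0.005,"z":-0.0003,"rx":0,"ry":0,"rz":0}
    - {"x":0,"y":-0.0035,"z":0,"rx":0,"ry":0,"rz":0}
    - {"x":0,"y":0,"z":0,"rx":0,"ry":0,"rz":0}
    - {"x":0,"y":0,"z":0,"rx":0,"ry":0,"rz":0}

```text
time: 5.57
tool_pos: [0.57, 0.1583, 0.1466]
ee_rot: [-3.14, 0.001, 1.375]
wrist_force: [1.2, -0.2, -2.6]
width: 0.0264
```

Run:
```python
from h import *
o=robot.get_obs();print(o['time'],o['tool_pos'],o['ee_rot'],o['wrist_force'])
p=np.array([.568,.158,.082])
for n,roi,k in(('top',(205,165,170,135),4.4),('side',(245,235,100,110),5)):
    s=snap(n,n+'4.png'); over(n,s['img'][:,:,::-1],[],[],roi,k,f'ov4_{n}.png')
```

```text
5.5667 [0.57001449 0.15833769 0.1465876 ] [-3.13992083e+00  1.03114997e-03  1.37549304e+00] [ 1.1709349  -0.23928358 -2.59492281]
```

View pics/ov4_side.png

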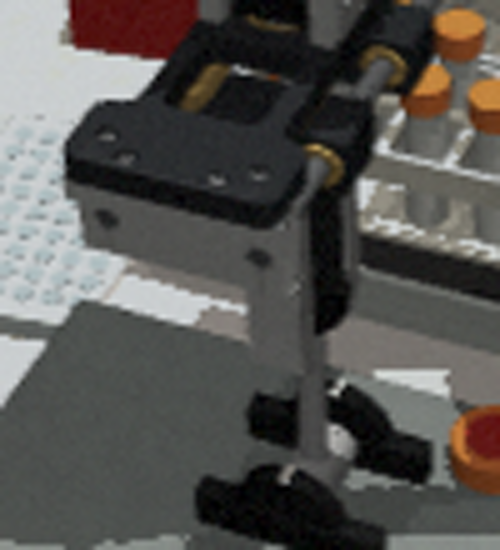

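View pics/ov4_top.png

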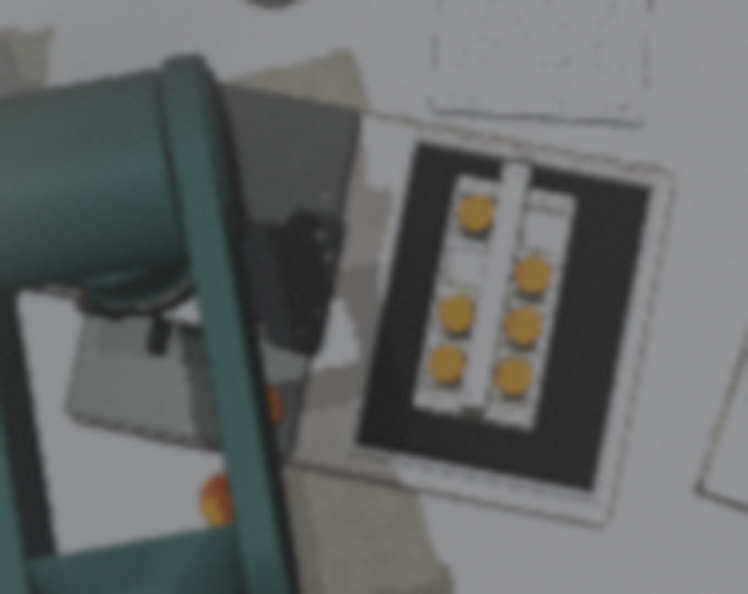

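Emit:
jog_arm:
  series:
    - {"x":0,"y":0,"z":0,"rx":0,"ry":0,"rz":0}
    - {"x":0,"y":0,"z":0,"rx":0,"ry":0,"rz":0}
    - {"x":0,"y":0,"z":0,"rx":0,"ry":0,"rz":0}
    - {"x":0,"y":0,"z":0,"rx":0,"ry":0,"rz":0}
    - {"x":0,"y":0,"z":-0.02,"rx":0,"ry":0,"rz":0}
    - {"x":0,"y":0,"z":-0.03,"rx":0,"ry":0,"rz":0}
    - {"x":0,"y":0,"z":-0.03,"rx":0,"ry":0,"rz":0}
    - {"x":0,"y":0,"z":-0.01,"rx":0,"ry":0,"rz":0}
  claw: 0.8

```text
time: 6.33
tool_pos: [0.5697, 0.1582, 0.2378]
ee_rot: [-3.134, 0.002, 1.376]
wrist_force: [0.8, -0.0, 0.5]
width: 0.0744
```

Run:
```python
from h import *
o=robot.get_obs();print(o['time'],o['tool_pos'],o['ee_rot'],o['wrist_force'],o['width'])
s=snap('side','side5.png'); over('side',s['img'][:,:,::-1],[],[],(245,235,100,110),5,f'ov5_side.png')
for p in ([.568,.158,.082],[.570,.158,.082],[.568,.155,.082]):
    for l in(-.05,0,.05):
        k=np.array(p)+.085*np.array([np.sin(l)*.981,-np.sin(l)*.194,np.cos(l)])
        print(p,l,(proj('side',[p,k])-[245,235]+.5)*5)
```

```text
6.3333 [0.5696677  0.1582139  0.23779015] [-3.13386360e+00  2.37548109e-03  1.37554384e+00] [ 0.79156102 -0.0040846   0.492731  ] 0.07436708808332484
[0.568, 0.158, 0.082] -0.05 [[322.00688333 463.62417174]
 [324.70278177 288.61157882]]
[0.568, 0.158, 0.082] 0 [[322.00688333 463.62417174]
 [312.92955722 285.31537894]]
[0.568, 0.158, 0.082] 0.05 [[322.00688333 463.62417174]
 [301.21616159 282.50082991]]
[0.57, 0.158, 0.082] -0.05 [[316.45557634 462.93001383]
 [318.80951868 287.94055436]]
[0.57, 0.158, 0.082] 0 [[316.45557634 462.93001383]
 [307.04924684 284.64656315]]
[0.57, 0.158, 0.082] 0.05 [[316.45557634 462.93001383]
 [295.34962081 281.83413557]]
[0.568, 0.155, 0.082] -0.05 [[323.74320316 457.48106483]
 [326.538226   282.56382913]]
[0.568, 0.155, 0.082] 0 [[323.74320316 457.48106483]
 [314.79403995 279.28524019]]
[0.568, 0.155, 0.082] 0.05 [[323.74320316 457.48106483]
 [303.10915595 276.48785324]]
```

View pics/ov5_side.png

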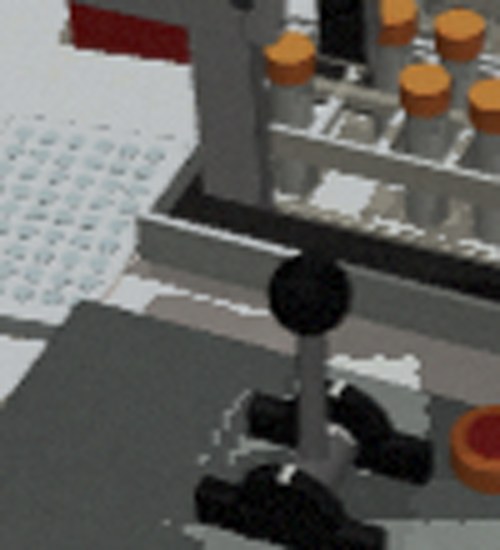

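Lever stands upright (knob at crop (310,292), over the cheek marks at (287,474)/(341,386); estimated lean about -0.01 rad). Next the rack: the candidates are white with handle in the tray (top 316,231), purple (254,331), red (354,327) and (405,177), turquoise (474,273), and white without a handle (387,250). Only the first fits; the enlarged crops confirmed this.

Emit:
jog_arm:
  series:
    - {"x":-0.03,"y":0.005,"z":0,"rx":-0.2,"ry":0,"rz":-0.3}
    - {"x":-0.03,"y":0.005,"z":0,"rx":-0.2,"ry":0,"rz":-0.3}
    - {"x":-0.03,"y":0.005,"z":0,"rx":0,"ry":0,"rz":-0.3}
    - {"x":-0.03,"y":0.005,"z":0,"rx":0,"ry":0,"rz":-0.2}
    - {"x":-0.02,"y":0.004,"z":0,"rx":0,"ry":0,"rz":0}
    - {"x":-0.008,"y":0.001,"z":0,"rx":0,"ry":0,"rz":0}
    - {"x":0,"y":0,"z":0,"rx":0,"ry":0,"rz":0}
    - {"x":0,"y":0,"z":0,"rx":0,"ry":0,"rz":0}

```text
time: 7.05
tool_pos: [0.5668, 0.0049, 0.2308]
ee_rot: [-3.137, -0.0, 1.4]
wrist_force: [-0.1, 0.8, 0.4]
width: 0.0749
```

Emit:
jog_arm:
  series:
    - {"x":-0.006,"y":0.0005,"z":0.005,"rx":-0.2,"ry":0,"rz":0}
    - {"x":-0.003,"y":0,"z":0.005,"rx":0,"ry":0,"rz":0}
    - {"x":0,"y":0,"z":0.003,"rx":0,"ry":0,"rz":0}
    - {"x":0,"y":0,"z":0,"rx":0,"ry":0,"rz":0}

```text
time: 7.38
tool_pos: [0.5653, -0.0008, 0.2148]
ee_rot: [-3.138, -0.001, 1.405]
wrist_force: [0.5, 0.2, -0.2]
width: 0.0751
```

Run:
```python
from h import *
o=robot.get_obs();print(o['time'],o['tool_pos'],o['ee_rot'],o['wrist_force'],o['width'])
for n,roi,k in(('top',(205,165,170,135),4.4),('side',(235,175,130,140),4)):
    s=snap(n,n+'6.png'); over(n,s['img'][:,:,::-1],[box((.566,-.004),-.175,.130,.014,.176,.194)],[o['tool_pos']],roi,k,f'ov6_{n}.png')
```

```text
7.3833 [ 0.56532437 -0.00081057  0.21479294] [-3.13848871e+00 -1.47229367e-03  1.40537941e+00] [ 0.54323448  0.22681694 -0.1592164 ] 0.07510889821196323
```

View pics/ov6_side.png

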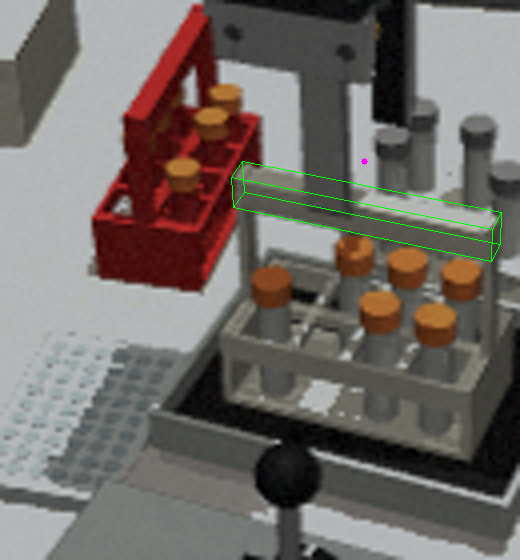

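View pics/ov6_top.png

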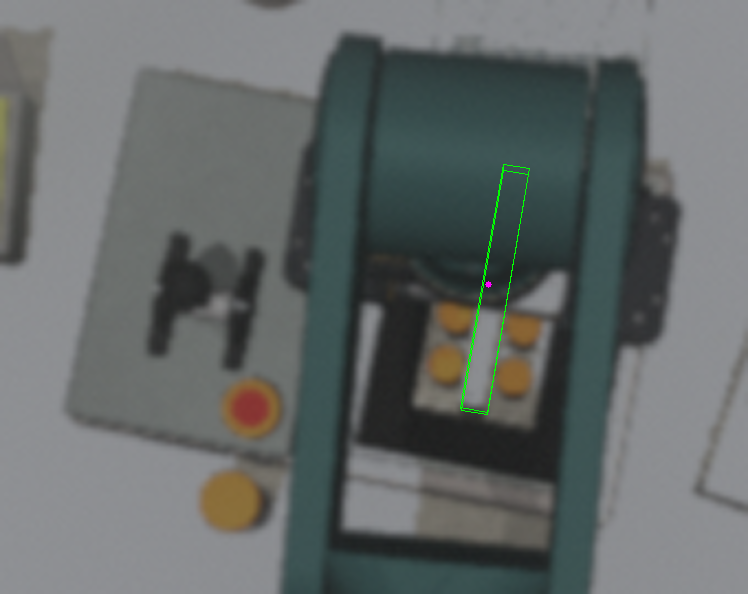

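Emit:
jog_arm:
  series:
    - {"x":-0.0035,"y":0.001,"z":0.008,"rx":-0.2,"ry":0,"rz":0.4}
    - {"x":0,"y":0,"z":0.012,"rx":0,"ry":0,"rz":0}
    - {"x":0,"y":0,"z":0.012,"rx":0,"ry":0,"rz":0}
    - {"x":0,"y":0,"z":0.008,"rx":0,"ry":0,"rz":0}
    - {"x":0,"y":0,"z":0.003,"rx":0,"ry":0,"rz":0}
    - {"x":0,"y":0,"z":0,"rx":0,"ry":0,"rz":0}

```text
time: 7.98
tool_pos: [0.5663, -0.0037, 0.1685]
ee_rot: [3.139, -0.002, 1.399]
wrist_force: [-0.2, 0.1, 0.3]
width: 0.0753
```

Emit:
jog_arm:
  series:
    - {"x":0,"y":0,"z":0.0015,"rx":0.1,"ry":-0.1,"rz":0.1}
    - {"x":0,"y":0,"z":0,"rx":0,"ry":0,"rz":0}
    - {"x":0,"y":0,"z":0,"rx":0,"ry":0,"rz":0}
    - {"x":0,"y":0,"z":0,"rx":0,"ry":0,"rz":0}
    - {"x":0,"y":0,"z":0,"rx":0,"ry":0,"rz":0}
    - {"x":0,"y":0,"z":0,"rx":0,"ry":0,"rz":0}
    - {"x":0,"y":0,"z":0,"rx":0,"ry":0,"rz":0}
    - {"x":0,"y":0,"z":0,"rx":0,"ry":0,"rz":0}
    - {"x":0,"y":0,"z":0,"rx":0,"ry":0,"rz":0}
    - {"x":0,"y":0,"z":0,"rx":0,"ry":0,"rz":0}
    - {"x":0,"y":0,"z":0,"rx":0,"ry":0,"rz":0}
    - {"x":0,"y":0,"z":0,"rx":0,"ry":0,"rz":0}
  claw: 0

```text
time: 8.98
tool_pos: [0.5676, -0.0042, 0.1689]
ee_rot: [3.137, 0.0, 1.397]
wrist_force: [-1.1, -0.1, 0.8]
width: 0.0138
```

Run:
```python
from h import *
o=robot.get_obs();print(o['time'],o['tool_pos'],o['ee_rot'],o['wrist_force'],o['wrist_torque'],o['width'])
s=snap('side','side7.png'); over('side',s['img'][:,:,::-1],[],[],(235,175,130,140),4,f'ov7_side.png')
```

```text
8.9833 [ 0.56756099 -0.00420681  0.16894712] [3.13655929e+00 4.34109821e-04 1.39689727e+00] [-1.11697652 -0.05638474  0.7926517 ] [-0.00535951  0.03653507  0.01063739] 0.013791942937197897
```

View pics/ov7_side.png

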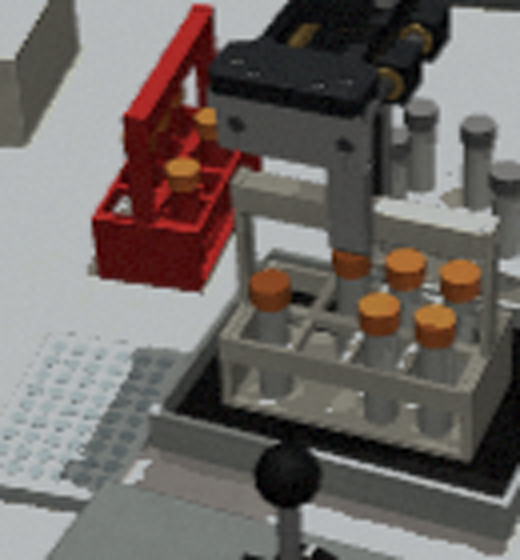

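Emit:
jog_arm:
  series:
    - {"x":0,"y":0,"z":-0.006,"rx":0,"ry":0,"rz":0}
    - {"x":0,"y":0,"z":-0.008,"rx":0,"ry":0,"rz":0}
    - {"x":0,"y":0,"z":-0.006,"rx":0,"ry":0,"rz":0}
    - {"x":0,"y":0,"z":0,"rx":0,"ry":0,"rz":0}
    - {"x":0,"y":0,"z":0,"rx":0,"ry":0,"rz":0}

```text
time: 9.45
tool_pos: [0.566, -0.0037, 0.1882]
ee_rot: [-3.141, 0.0, 1.397]
wrist_force: [0.0, 0.1, -2.9]
width: 0.0136
```

Run:
```python
from h import *
o=robot.get_obs();print(o['time'],o['tool_pos'],o['ee_rot'],o['wrist_force'],o['wrist_torque'],o['width'])
s=snap('side','side8.png'); over('side',s['img'][:,:,::-1],[],[],(235,165,130,140),4,f'ov8_side.png')
```

```text
9.45 [ 0.56602631 -0.00368239  0.18824325] [-3.14083398e+00  2.87033591e-04  1.39721767e+00] [ 0.01287132  0.05467857 -2.90631897] [0.00599842 0.05325778 0.00855057] 0.013616863346338496
```

View pics/ov8_side.png

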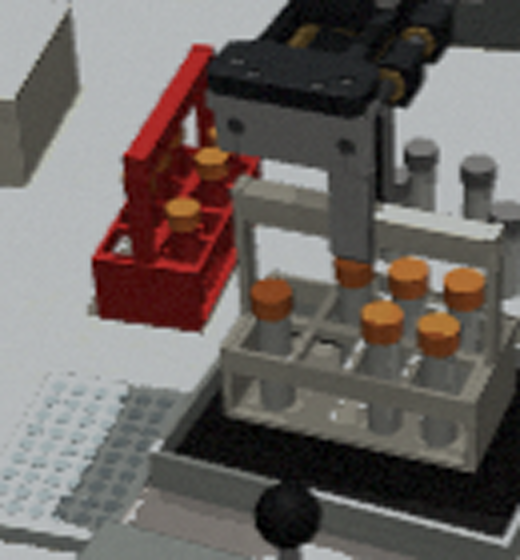

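Emit:
jog_arm:
  series:
    - {"x":0,"y":0,"z":-0.009,"rx":0,"ry":0,"rz":0}
    - {"x":0,"y":0,"z":-0.012,"rx":0,"ry":0,"rz":0}
    - {"x":0,"y":0,"z":-0.012,"rx":0,"ry":0,"rz":0}
    - {"x":0,"y":0,"z":-0.012,"rx":0,"ry":0,"rz":0}
    - {"x":0,"y":0,"z":-0.012,"rx":0,"ry":0,"rz":0}
    - {"x":0,"y":0,"z":-0.01,"rx":0,"ry":0,"rz":0}
    - {"x":0,"y":0,"z":-0.007,"rx":0,"ry":0,"rz":0}
    - {"x":0,"y":0,"z":-0.003,"rx":0,"ry":0,"rz":0}
    - {"x":0,"y":0,"z":0,"rx":0,"ry":0,"rz":0}
    - {"x":0,"y":0,"z":0,"rx":0,"ry":0,"rz":0}

```text
time: 10.33
tool_pos: [0.5661, -0.0036, 0.2745]
ee_rot: [3.14, 0.0, 1.397]
wrist_force: [-0.5, 0.1, -2.9]
width: 0.0137
```

Run:
```python
from h import *
o=robot.get_obs();print(o['time'],o['tool_pos'],o['ee_rot'],o['wrist_force'],o['wrist_torque'],o['width'],abs(o['qvel']).max())
s=snap('side','side9.png'); over('side',s['img'][:,:,::-1],[],[],(205,125,180,210),2.8,f'ov9_side.png')
s=snap('top','top9.png'); over('top',s['img'][:,:,::-1],[],[],(205,165,170,135),4.4,f'ov9_top.png')
```

```text
10.3333 [ 0.56609423 -0.00361907  0.27448731] [3.14025682e+00 8.35861489e-05 1.39733690e+00] [-0.53914145  0.10604257 -2.92613537] [-0.04647515 -0.0508929  -0.00298563] 0.013708376050760251 0.004522784004912443
```

View pics/ov9_side.png

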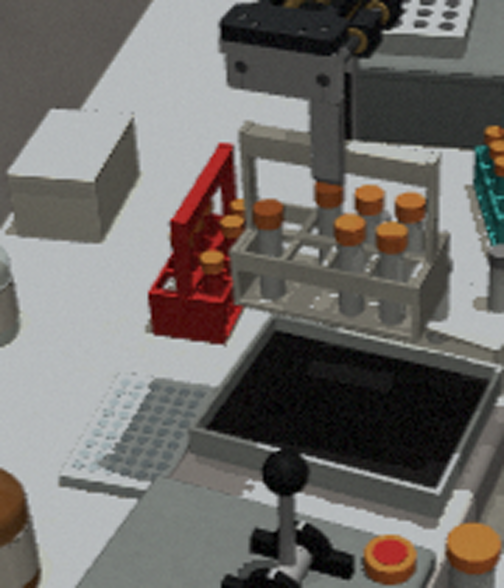

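View pics/ov9_top.png

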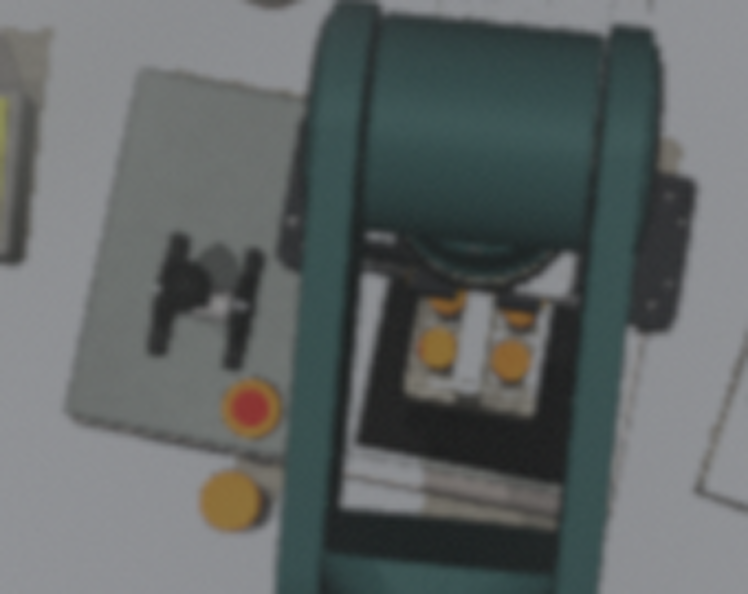

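Run:
```python
from h import *
o=robot.get_obs();print(o['time'],o['tool_pos'],abs(o['qvel']).max(),o['width'])
over('side',cv2.imread('pics/side9.png'),[box((.566,-.004),-.175,.130,.014,.2815,.2995),box((.566,-.004),-.175,.130,.066,.1805,.1806)],[],(260,150,120,105),5,'ov10.png')
```

```text
10.4333 [ 0.56585455 -0.00357857  0.27384624] 0.010619876687801497 0.013744922710149186
```

View pics/ov10.png

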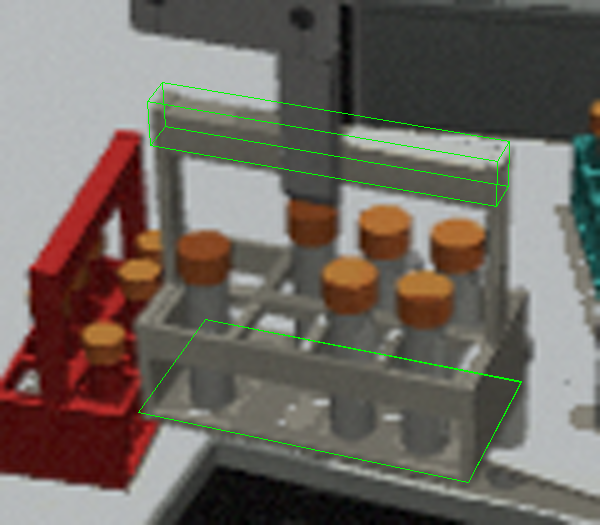

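Emit:
jog_arm:
  series:
    - {"x":0,"y":0,"z":0,"rx":0,"ry":0,"rz":0}
    - {"x":0,"y":0,"z":0,"rx":0,"ry":0,"rz":0}
    - {"x":0,"y":0,"z":0,"rx":0,"ry":0,"rz":0}
    - {"x":0,"y":0,"z":0,"rx":0,"ry":0,"rz":0}

```text
time: 10.77
tool_pos: [0.5648, -0.0035, 0.2709]
ee_rot: [-3.136, 0.001, 1.397]
wrist_force: [-0.5, -1.1, -3.4]
width: 0.0136
```

Run:
```python
from h import *
o=robot.get_obs();print(o['time'],o['tool_pos'],o['ee_rot'],abs(o['qvel']).max(),o['width'],o['wrist_force'])
print(ticket.close_job())
```

```text
10.7667 [ 0.56482924 -0.00347167  0.27091367] [-3.13642805e+00  5.30046488e-04  1.39735690e+00] 0.00935550885050974 0.013627534052405818 [-0.46228039 -1.0701286  -3.37738819]
the job is handed in; nothing more can be done
None
```

The lever is back at idle and released, and I handed the job in at 10.8 s with the rack held level above the tray.

- **Lever:** I pinched the knob, swung it upright along its arc and let go. The side picture, measured against the cheek marks, puts it within about 0.02 rad of upright. The picture after the lift still shows it there.
- **Rack:** I gripped the white rack by the middle of its handle and lifted it straight up. The tool rose 10.2 cm, so the rack is about 10 cm above the tray floor and 9 cm above the rim. The fingers are 13.6 mm apart on the 14 mm bar, and the wrist carries about 3 N. The tool tilt is about 0.005 rad, and the bar looks level in the side picture to within 0.02 rad.
- **Disagreements:** The side camera shows things about 1 px off from the computed positions. During the last idle rows the tool sank by about 3 mm; joint speeds at hand-in were about 0.01 rad/s. I took no picture after that.
- **Bystanders:** I saw none moved or touched, and no contact force was more than a few newtons.

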